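Knock the stuck test block out of the blue flip-over mould

TASK

The blue flip-over mould holds an orange cast test block that sticks in its pocket. Swing the blue mould right over by its steel bar and let it rap down hard on its anvils so that the block drops out into the white pan beneath, and leave the mould lying turned over with the block in the pan. Do not touch the block, and leave the grey mould, which is still curing, closed as it is.

Things in the scene. Friction and masses are not known exactly. Their poses are not given: they have to be found in the camera images.
- blue_stand: Cream stand (180 x 130 mm plate, fixed) of the blue mould. Origin on the counter straight below the hinge line; z up, y along the hinge line (60 mm above the counter). The mould starts on the -x side, towards the robot (turned up to 23 degrees); on the +x side are the white-floored pan (82 x 108 mm, floor 7 mm up, lips 20 mm) and two rubber-topped anvils. Hinge cheeks at y = +-59 mm, 68 mm high.
- blue_tray (a joint): Hinge of the blue mould (rad): 0 lying open side up, pi/2 upright, pi turned over, down on the anvils. Swings freely; the mould (0.35 kg) falls to either side from upright. It is 100 mm wide along the hinge, reaches from 10 to 62 mm from the hinge line, and at 0 spans 14 mm below to 10 mm above that line.
- blue_bar (a point): Middle of the mould's lifting bar: round steel, 10 mm thick, 112 mm long, parallel to the hinge line and 105 mm from it, so 60 mm above the counter at 0 and at pi. Two 8 mm side arms, 92 mm apart, join it to the mould; between bar and mould is an open gap of 38 mm. The bar can turn between fingers that pinch it.
- block: Orange cast test block, 30 x 40 x 18 mm, 30 to 50 g, origin at its centre; 36 mm from the hinge line in the blue mould's pocket, 6 mm proud. A spring pad clamps it, so it stays in when the mould is turned over slowly; the blow of the mould falling freely onto its anvils, let go somewhat past upright (about 2 rad), knocks it out. If not, rap again.
- grey_tray (a joint): Hinge of the grey mould (rad): the same kind of mould with a yellow block in it, 20 to 42 cm to the left or right of the blue one. 0 as it lies; to be left alone.

How it is judged:
By the outcome, as a careful person would: the job done as asked, in the order asked, and still so for the second after the job is handed in, with the robot touching nothing.
It also fails if it takes over 42 s, if anything falls off the work surface, if the arm or the gripper's body presses on something with over 40 N, if the wrist force passes 120 N, or if a joint passes its speed limit or range.

ROBOT

A 6-joint arm with a two-finger parallel gripper is mounted at the origin on the work surface. World frame = base frame: x ahead of the robot, y to its left, z up, the work surface at z = 0. Lengths are in mm, angles in rad, forces in N, time in s.
With the tool pointing down it reaches from about 325 to 875 mm from the base axis. Payload 4.4 kg.
Tool frame: the origin (TCP) lies on the centre line of the jaws, within the pads' length; the fingertips stand ahead of it and the grasp point (between the pads) lies 6 mm ahead of it (ctrl.tcp_to_tips is the z of the fingertips in the tool frame, in mm); z points along the fingers, y is the line along which they close (so a half turn about z gives the same grasp; the last joint's range is limited). The gripper opens to 85 mm and grips with 20 to 120 N. Pads are 22 mm wide; open, the fingers measure 114 mm over their backs; the gripper's body (76 mm by 85 mm) begins 54 mm behind the grasp point. The pads swing forward as they close: fully open they stand 13 mm farther back than shut.
Start: joints at [1.008, 0.207, 1.542, -0, 1.393, -0.15], TCP at [230.159, 526.929, 226.982] pointing down, gripper open.
Joint ranges: [-2.73, 2.73], [-0.86, 2.22], [0.23, 2.46], [-1.11, 4.25], [0.08, 2.63], [-2.82, 2.82]. Speed limits (rad/s): [2.79, 2.79, 3.14, 3.14, 3.14, 3.14].

INTERFACE

Orientations are given as a 3x3 rotation matrix whose columns are the frame's x, y, z axes.
In Python, from plant import ctrl, sensors, optics gives the robot as it stands. Calls block until the motion is done:
- ctrl.move_ptp(position, orientation): joint-space move of the TCP to a pose.
- ctrl.move_l(position, rot=None, vel=150, threshold=None): straight line of the TCP; rot=None keeps the orientation; vel is the mean speed in mm/s. With threshold (N) it stops when the force on the tool has changed by that much, and returns True; else False.
- ctrl.set_joints(angles): joint-space move.
- ctrl.gripper_to(opening, force=None): finger opening in mm; force is the grip in N (None keeps the last); returns when the fingers have stopped.
- ctrl.hold(seconds).
- ctrl.solve_ik(position, orientation): joint angles nearest the present ones, or None.
- sensors.read_state(): the state.
- optics.grab_frame(name): name is "side" or "top" or "wrist"; returns (picture, depth): 420x560x3 uint8, red, green, blue; 420x560 float32, mm along the optical axis (not along the pixel's ray), 0 where there is no reading.
- optics.camera_params(name): a dict with "mtx" (3x3 intrinsics, pixels), "R" (3x3) and "t" (3): a world point X has camera coordinates R X + t; the wrist camera has in their place "T_tool_cam" (4x4, takes a point from camera to tool coordinates, whose origin is the TCP and whose axes are the flange's). Camera axes: x right, y down, z forward; pixel columns grow to the right and rows downward; lengths in mm; the calibration is good to about 2 mm. A picture is of the moment at which its call begins: read the wrist's pose just before it. camera_params takes no time and is no camera call.
A pose or a line that the arm cannot do raises ctrl.MotionError and nothing moves.
- ctrl.finish_job(): hands the job in; it is judged then, once.
The state is a dict: "t": time; "q": joint angles; "qvel": joint speeds; "tau": joint torques, N m; "eef_pos": TCP position; "eef_rot": TCP orientation; "force": force on the tool from outside, world axes, zero at the start; "wrist_torque": the same for the moment, N m; "grip_width": finger opening in mm; "grasp_force": force on a finger pad.
Only numpy, scipy, OpenCV 4.12 (cv2) and the standard library are available. Lean on these libraries where they do the work, as an engineer would, in place of code of your own. Each camera call takes 0.05 s, during which the arm holds its last target. There are 200 camera calls.

## Working session

There is one attempt and no reset: what is moved stays moved. The work goes in short steps, each a Python script; the robot and the scene stay as the last script left them, time stands still between calls to the robot, and variables do not carry over. Pictures are saved under pics/ and viewed, at most 10 in all, crops included, and the job is handed in when it is done.

```bash
mkdir -p pics
cat > h.py <<'E'
import numpy as np, cv2
from plant import ctrl, sensors, optics
def snap(n,f):
    s=sensors.read_state(); im,d=optics.grab_frame(n)
    cv2.imwrite(f'pics/{f}.png',cv2.cvtColor(im,cv2.COLOR_RGB2BGR)); np.save(f'pics/{f}.npy',d)
    return im,d,s
def world(n,d,us,vs,s=None):
    p=optics.camera_params(n); us=np.asarray(us,int);vs=np.asarray(vs,int)
    z=d[vs,us]; c=np.linalg.inv(p['mtx'])@np.stack([us,vs,np.ones(len(us))])*z
    if 'R' in p: return (p['R'].T@(c-np.asarray(p['t']).reshape(3,1))).T
    T=np.asarray(p['T_tool_cam']); c=T[:3,:3]@c+T[:3,3:]
    return (np.asarray(s['eef_rot'])@c).T+np.asarray(s['eef_pos'])
E
python3 - <<'E'
from h import *
for n in('top','side'): snap(n,n+'1')
print(sensors.read_state()['t'],ctrl.tcp_to_tips)
E
```

```text
0.1 25.0
```

View pics/top1.png

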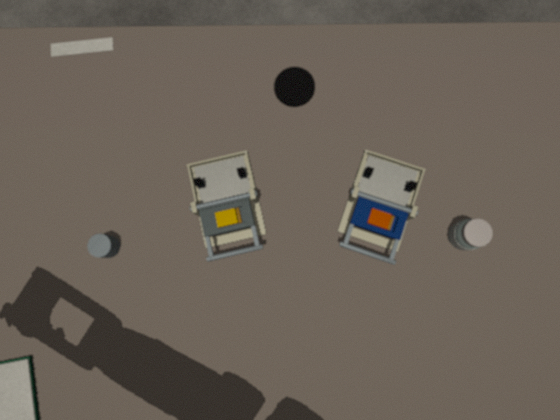

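View pics/side1.png

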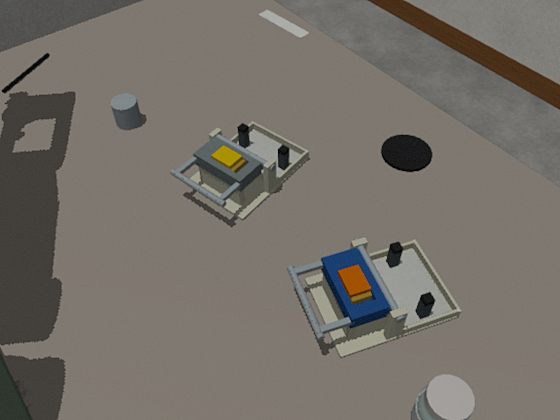

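The top view shows the blue mould at about (380,218), with its bar running from (341,246) to (394,261) and the cheeks near (355,194) and (413,211). The grey mould is at (228,217), with about 150 px between the two. Both blocks are in their pockets.

```bash
python3 - <<'E'
from h import *
im=cv2.imread('pics/top1.png');d=np.load('pics/top1.npy')
hsv=cv2.cvtColor(im,cv2.COLOR_BGR2HSV)
def rep(name,m,zlo,zhi):
    v,u=np.nonzero(m); P=world('top',d,u,v); P=P[(P[:,2]>zlo)&(P[:,2]<zhi)]
    r=cv2.minAreaRect(P[:,:2].astype(np.float32)); print(name,len(P),P.mean(0).round(1),np.round(r[0],1),np.round(r[1],1),round(r[2],1)); return P
win=np.zeros(d.shape,bool);win[140:275,325:440]=1
blue=cv2.inRange(hsv,(105,120,40),(128,255,255))>0
rep('blue',blue&win,40,90)
org=cv2.inRange(hsv,(0,180,80),(14,255,255))>0
rep('block',org&win,60,100)
w=win.copy(); w[:243]=0
B=rep('bar',w,48,80)
w=np.zeros(d.shape,bool);w[140:275,180:275]=1;w[:246]=0
rep('greybar',w,48,80)
print(world('top',d,[341,368,394,355,413,367,424],[246,254,261,196,211,152,168]).round(1))
# camera look
p=optics.camera_params('top');print(p['R'].round(2),p['t'])
E
python3 -c "
import cv2
for f,b in(('top1',(140,280,330,440)),):
    i=cv2.imread(f'pics/{f}.png')[b[0]:b[1],b[2]:b[3]];cv2.imwrite('pics/crop1.png',cv2.resize(i,None,fx=4,fy=4))"
```

```text
blue 994 [ 509.8 -187.3   69.6] [ 509.6 -191.6] [103.7  55.9] 71.0
block 277 [ 507.6 -188.6   76.5] [ 507.4 -189.8] [39.4 28.4] 72.0
bar 372 [ 443.7 -178.1   64.5] [ 441.9 -168.8] [ 38.3 111.2] 0.2
greybar 325 [442.2  99.2  64.4] [440.4  90.1] [ 27.6 109.2] 0.1
[[ 455.1 -117.2   62.2]
 [ 439.8 -168.3   65.7]
 [ 426.8 -217.9   64.1]
 [ 551.7 -144.4   69.6]
 [ 522.8 -255.3   68.9]
 [ 653.  -176.9   17.8]
 [ 618.5 -292.8   20. ]]
[[ 0.01 -1.   -0.03]
 [-0.99 -0.   -0.12]
 [ 0.12  0.03 -0.99]] [ -9.90185965 518.85141124 867.18767338]
```

View pics/crop1.png

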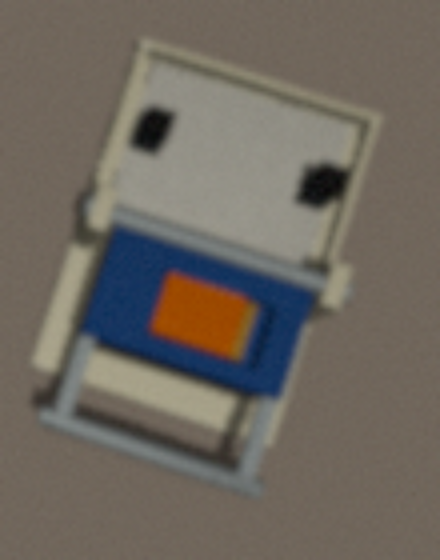

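```bash
cat >> h.py <<'E'
def frame(th,al,sg=1):
    xs=np.array([np.cos(th),np.sin(th),0]); ys=np.array([-np.sin(th),np.cos(th),0]); Z=np.array([0,0,1.])
    return np.stack([sg*ys, sg*(np.cos(al)*xs+np.sin(al)*Z), np.sin(al)*xs-np.cos(al)*Z],1)
def tcp(bar0,th,phi,al,sg=1,back=6):
    xs=np.array([np.cos(th),np.sin(th),0]); R=frame(th,al,sg)
    b=np.array([bar0[0],bar0[1],60.])+105*xs*(1-np.cos(phi))+np.array([0,0,105*np.sin(phi)])
    return b-back*R[:,2],R
def alpha(phi): return np.interp(phi,[0,.5,2.0],[0,0,1.1])
E
python3 - <<'E'
from h import *
b=(438,-169.5);th=np.radians(-16.2)
for sg in(1,-1):
    for phi in(0,.5,1,1.5,2):
        for al in {alpha(phi)}:
            q=ctrl.solve_ik(*[x.tolist() for x in tcp(b,th,phi,al,sg)]); print(sg,phi,None if q is None else np.round(q,2))
    q=ctrl.solve_ik(*tcp(b,th,2,1.1,sg,back=70)); print('retreat',None if q is None else np.round(q,2))
sg=1 if True else -1
R=frame(th,0,1)
q1=ctrl.solve_ik([438,-169.5,230],R); q2=ctrl.solve_ik([438,-169.5,230],frame(th,0,-1)); print(q1,q2)
sg=1 if q2 is None or (q1 is not None and abs(q1[5])<abs(q2[5])) else -1
ctrl.move_ptp([438,-169.5,230],frame(th,0,sg)); ctrl.gripper_to(38)
im,d,s=snap('wrist','w1'); print(sg,s['t'],s['eef_pos'],s['grip_width'],s['force'])
E
```

```text
1 0 [-0.55  0.19  1.93 -0.    1.02 -0.27]
1 0.5 [-0.55  0.14  1.87 -0.    1.13 -0.26]
1 1 [-0.6  -0.07  2.04  0.15  0.82 -0.4 ]
1 1.5 [-0.65 -0.11  2.2   0.61  0.43 -0.85]
1 2 [-0.67  0.11  2.29  2.3   0.47 -2.54]
retreat [-0.76 -0.12  2.41  2.    0.46 -2.28]
-1 0 None
-1 0.5 None
-1 1 [-0.6  -0.07  2.04  0.15  0.82  2.74]
-1 1.5 [-0.65 -0.11  2.2   0.61  0.43  2.29]
-1 2 [-0.67  0.11  2.29  2.3   0.47  0.6 ]
retreat [-0.76 -0.12  2.41  2.    0.46  0.87]
[-5.53823630e-01 -2.40945305e-02  1.78596424e+00 -4.44089210e-16
  1.37972294e+00 -2.71080291e-01] None
1 3.2 [ 438.031534   -169.44769826  230.00623223] 37.90788340686771 [-0.10675522  0.0977996  -0.23016305]
```

View pics/w1.png

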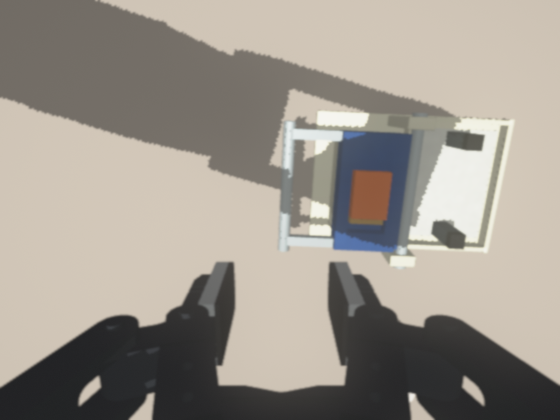

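The wrist view shows the bar from (290,122) to (284,250), with the mould and block closed as expected and the cheek at (401,258). I'll refine the bar line from this view, then check the arc for joint continuity.

Run:
```python
from h import *
d=np.load('pics/w1.npy'); s=sensors.read_state()
v,u=np.mgrid[110:260,270:302]; u=u.ravel();v=v.ravel()
P=world('wrist',d,u,v,s); k=(P[:,2]>52)&(P[:,2]<75)
P=P[k]; print(k.sum(), np.percentile(P[:,2],[5,50,95]).round(1))
r=cv2.minAreaRect(P[:,:2].astype(np.float32)); print(np.round(r,1) if 0 else r)
l=cv2.fitLine(P[:,:2].astype(np.float32),cv2.DIST_HUBER,0,.01,.01).ravel(); print(l, np.degrees(np.arctan2(-l[0],l[1])))
# block + hinge rod check by rays: rod top
print(world('wrist',d,[290,284,401,452],[122,250,258,140],s).round(1))
im=cv2.imread('pics/w1.png');h=cv2.cvtColor(im,cv2.COLOR_BGR2HSV)
m=(cv2.inRange(h,(105,120,40),(128,255,255))>0); m[:,:300]=0; vv,uu=np.nonzero(m);Q=world('wrist',d,uu,vv,s);Q=Q[(Q[:,2]>60)&(Q[:,2]<76)]
print('blue',cv2.minAreaRect(Q[:,:2].astype(np.float32)))
b=(438,-169.5);th=np.radians(-16.2)
for af in(.7,.85,1.0,1.1):
    print(af)
    for phi in(1.4,1.6,1.8,2.0):
        q=ctrl.solve_ik(*tcp(b,th,phi,np.interp(phi,[0,.4,2],[0,0,af]))); print(phi,None if q is None else np.round(q,2))
```

```text
1721 [61.4 64.5 66.1]
((446.91058349609375, -170.23158264160156), (111.47871398925781, 20.072744369506836), 71.21498107910156)
[ 3.0958354e-01  9.5087224e-01  4.4329953e+02 -1.6678340e+02] -18.034134
[[ 459.9 -116.7   64.4]
 [ 424.8 -220.9   64.2]
 [ 521.5 -255.    68.7]
 [ 599.6 -175.8   22.4]]
blue ((489.8526306152344, -191.8287353515625), (43.67509460449219, 104.09054565429688), 1.926875114440918)
0.7
1.4 [-0.59 -0.03  2.    0.18  0.77 -0.41]
1.6 [-0.59 -0.03  2.02  0.25  0.66 -0.47]
1.8 [-0.59 -0.    2.04  0.35  0.54 -0.56]
2.0 [-0.59  0.03  2.07  0.51  0.42 -0.72]
0.85
1.4 [-0.61 -0.08  2.07  0.27  0.66 -0.5 ]
1.6 [-0.62 -0.06  2.1   0.4   0.53 -0.62]
1.8 [-0.62 -0.03  2.14  0.63  0.39 -0.84]
2.0 [-0.62  0.03  2.17  1.11  0.29 -1.32]
1.0
1.4 [-0.63 -0.11  2.14  0.39  0.55 -0.63]
1.6 [-0.64 -0.09  2.18  0.65  0.4  -0.88]
1.8 [-0.65 -0.03  2.22  1.2   0.3  -1.42]
2.0 [-0.65  0.06  2.25  1.96  0.34 -2.19]
1.1
1.4 [-0.65 -0.12  2.19  0.51  0.48 -0.75]
1.6 [-0.66 -0.09  2.23  0.93  0.34 -1.16]
1.8 [-0.67 -0.02  2.27  1.69  0.32 -1.93]
2.0 [-0.67  0.11  2.29  2.3   0.47 -2.54]
```

Run:
```python
from h import *
import json
d=np.load('pics/w1.npy'); s=sensors.read_state()
v,u=np.mgrid[148:232,274:300]; P=world('wrist',d,u.ravel(),v.ravel(),s); P=P[(P[:,2]>58)&(P[:,2]<70)]
l=cv2.fitLine(P[:,:2].astype(np.float32),cv2.DIST_HUBER,0,.01,.01).ravel().astype(float)
th=np.arctan2(-l[0],l[1]); 
mid=np.array([442.3,-168.8]); b=l[2:]+l[:2]*((mid-l[2:])@l[:2])
print(len(P),np.degrees(th),b)
assert abs(np.degrees(th)+17)<3.5 and np.hypot(*(b-mid))<5
json.dump([b.tolist(),th],open('bar.json','w'))
p,R=tcp(b,th,0,0)
ctrl.move_ptp([p[0],p[1],150],R)
hit=ctrl.move_l(p,vel=80,threshold=8); s=sensors.read_state(); print(hit,s['eef_pos'],s['force'])
if not hit:
    ctrl.gripper_to(0,30); s=sensors.read_state(); print(s['grip_width'],s['grasp_force'],s['force'],s['eef_pos'],s['t'])
snap('side','s2')
```

```text
981 -18.852712489873394 [ 441.99536669 -168.69598153]
False [ 442.55912894 -169.02639136   66.58747634] [-0.56466926 -0.41970753 -0.00144851]
-0.02789261249255426 0.0 [-0.61875067 -0.63928261 -0.18402333] [ 442.05268613 -168.72394775   66.11350424] 5.3167
```

View pics/s2.png

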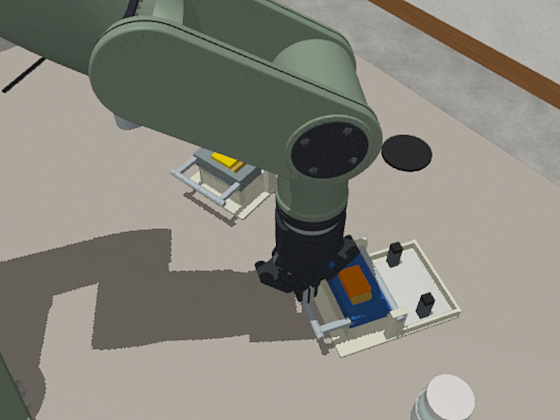

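The gripper closed to 0, so it missed the bar. In the side view the closed fingers are at about (308,300), near the bar. I'll check from the wrist camera.

Run:
```python
from h import *
im,d,s=snap('wrist','w2')
i=cv2.imread('pics/w2.png'); t=cv2.imread('pics/s2.png')[220:360,230:370]
o=np.hstack([cv2.resize(i,(520,390)),cv2.resize(t,(280,280))[:0+280].copy() if 0 else cv2.copyMakeBorder(cv2.resize(t,(280,280),interpolation=cv2.INTER_CUBIC),0,110,0,0,0)])
cv2.imwrite('pics/w2c.png',o); print(s['grip_width'],s['force'])
```

```text
0.10165187062190868 [0.66040514 0.58347148 0.06301421]
```

View pics/w2c.png

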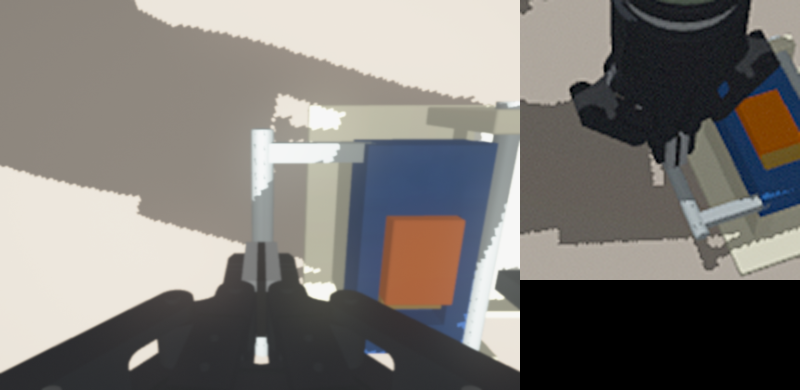

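Run:
```python
from h import *
d=np.load('pics/w2.npy'); s=sensors.read_state(); k=560/520
us=[262]*9+[250,276]*2; vs=[150,180,210,230,238,246,255,265,280,250,250,262,262]
for a,b,p in zip(us,vs,world('wrist',d,np.array(us)*k,np.array(vs)*k,s)): print(a,b,p.round(1))
print(s['eef_pos'],s['eef_rot'],s['grip_width'],s['grasp_force'])
```

```text
262 150 [ 456.9 -123.7   64.1]
262 180 [ 452.9 -135.6   65.8]
262 210 [ 448.4 -148.7   65.5]
262 230 [ 445.4 -157.3   65.7]
262 238 [ 444.2 -160.7   66.6]
262 246 [ 444.8 -159.    79.3]
262 255 [ 444.6 -159.7   86.7]
262 265 [ 444.7 -159.2   96.6]
262 280 [ 444.6 -159.3  107.4]
250 250 [ 440.1 -157.7   83.3]
276 250 [ 450.  -161.1   83.3]
250 262 [ 440.5 -157.6   94.6]
276 262 [ 449.6 -160.8   94.6]
[ 442.01917907 -168.71933205   66.04148505] [[ 3.23114342e-01  9.46359930e-01  7.28934844e-05]
 [ 9.46359932e-01 -3.23114338e-01 -5.98670760e-05]
 [-3.31028719e-05  8.83273838e-05 -9.99999996e-01]] 0.08121966916944093 0.0
```

Run:
```python
from h import *
a=cv2.imread('pics/w2.png')[220:400,190:370]; b=cv2.imread('pics/s2.png')[250:350,260:360]
cv2.imwrite('pics/z2.png',np.hstack([cv2.resize(a,(400,400),interpolation=2),cv2.resize(b,(400,400),interpolation=2)]))
```

```text
(no output)
```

View pics/z2.png

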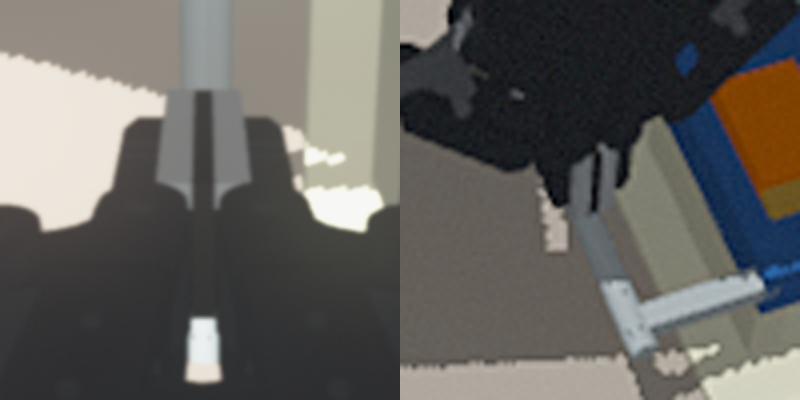

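The close-up shows the fingers shut with their tips ending above the bar. The gap to the bar is visible, so the true tip offset is shorter than stated. I'll feel for the bar top gently.

Run:
```python
from h import *
d=np.load('pics/w2.npy'); s=sensors.read_state()
us=[265,265,265,265,265,298,298,298]; vs=[256,259,261,263,266,259,261,264]
print(world('wrist',d,us,vs,s).round(1))
p=np.array(s['eef_pos']); hit=ctrl.move_l(p-[0,0,24],vel=20,threshold=4)
s=sensors.read_state(); print(hit,s['eef_pos'],s['force'],s['t'])
```

```text
[[ 4.262e+02 -1.824e+02  1.300e+00]
 [ 4.255e+02 -1.844e+02  7.000e-01]
 [ 4.385e+02 -1.570e+02  7.590e+01]
 [ 4.385e+02 -1.571e+02  7.760e+01]
 [ 4.384e+02 -1.576e+02  7.950e+01]
 [ 4.443e+02 -1.910e+02  3.000e-01]
 [ 4.506e+02 -1.614e+02  7.540e+01]
 [ 4.505e+02 -1.613e+02  7.840e+01]]
True [ 442.18885177 -168.81726854   60.59575841] [-0.94866768  0.5206507   5.95689591] 5.9417
```

Contact came at TCP z = 60.6 with the bar top at 65, so the tips sit about 4 mm behind the reported TCP instead of 25 mm ahead. I'll use the measured offset, with the grasp point about 21 mm behind the TCP.

Run:
```python
from h import *
import json
b,th=json.load(open('bar.json'))
p,R=tcp(b,th,0,0,back=-21.4)
s=sensors.read_state(); ctrl.move_l([p[0],p[1],85],vel=80); ctrl.gripper_to(38)
hit=ctrl.move_l(p,vel=60,threshold=6); s=sensors.read_state(); print(hit,s['eef_pos'],s['force'])
if not hit:
    ctrl.gripper_to(0,30); s=sensors.read_state(); print(s['grip_width'],s['grasp_force'],s['force'],s['eef_pos'],s['t'])
for af in(.85,1.0,1.1):
    for phi in(.5,1,1.4,1.6,1.8,2.0):
        q=ctrl.solve_ik(*tcp(b,th,phi,np.interp(phi,[0,.4,2],[0,0,af]),back=-21.4)); print(af,phi,None if q is None else np.round(q,2))
    q=ctrl.solve_ik(*tcp(b,th,2,af,back=40)); print('retreat',None if q is None else np.round(q,2))
```

```text
False [ 442.32969027 -168.89618412   38.84155377] [1.06530672 0.76478846 0.21941589]
8.936656174546187 29.259944558143616 [-0.06004311  0.30709589  1.58153669] [ 442.56377752 -168.9903148    39.12229137] 8.1417
0.85 0.5 [-0.55  0.15  1.92  0.01  1.02 -0.23]
0.85 1 [-0.57  0.03  2.    0.1   0.81 -0.3 ]
0.85 1.4 [-0.58  0.    2.05  0.23  0.58 -0.42]
0.85 1.6 [-0.59  0.02  2.08  0.36  0.45 -0.53]
0.85 1.8 [-0.59  0.06  2.1   0.61  0.31 -0.78]
0.85 2.0 [-0.59  0.12  2.12  1.21  0.21 -1.38]
retreat [-0.62 -0.08  2.2   0.88  0.29 -1.05]
1.0 0.5 [-0.55  0.15  1.93  0.02  1.01 -0.23]
1.0 1 [-0.58  0.    2.04  0.14  0.74 -0.34]
1.0 1.4 [-0.6  -0.02  2.12  0.36  0.46 -0.54]
1.0 1.6 [-0.6   0.01  2.15  0.64  0.32 -0.82]
1.0 1.8 [-0.61  0.06  2.18  1.35  0.22 -1.53]
1.0 2.0 [-0.61  0.15  2.19  2.22  0.3  -2.39]
retreat [-0.66 -0.05  2.3   1.86  0.29 -2.05]
1.1 0.5 [-0.55  0.15  1.93  0.02  1.   -0.23]
1.1 1 [-0.59 -0.01  2.07  0.16  0.69 -0.36]
1.1 1.4 [-0.61 -0.03  2.16  0.48  0.39 -0.67]
1.1 1.6 [-0.62  0.01  2.19  1.    0.25 -1.18]
1.1 1.8 [-0.62  0.08  2.22  1.96  0.26 -2.15]
1.1 2.0 [-0.62  0.19  2.23  2.5   0.44 -2.68]
retreat [-0.68  0.    2.35  2.3   0.42 -2.5 ]
```

The bar is gripped: width about 9 mm, 29 N on the pad. Next I swing it along the arc, watching the force.

Run:
```python
from h import *
import json
b,th=json.load(open('bar.json'))
for phi in np.arange(.1,2.001,.1):
    p,R=tcp(b,th,phi,np.interp(phi,[0,.4,2],[0,0,1.0]),back=-21.4)
    try: ctrl.move_l(p,R,vel=50 if phi<1.35 else 20)
    except ctrl.MotionError as e: print('ERR',phi,e); break
    s=sensors.read_state(); f=np.array(s['force']); print(round(phi,1),f.round(1),round(s['grip_width'],1),round(s['grasp_force'],1),round(s['t'],2))
    if np.linalg.norm(f)>35 or s['grip_width']<6: print('STOP');break
snap('side','s3')
```

```text
0.1 [ 2.9 -1.5 -4.4] 8.7 29.2 8.5
0.2 [ 2.8 -2.1 -3. ] 8.8 29.3 8.86
0.3 [ 4.1 -1.5 -3.1] 8.7 29.3 9.22
0.4 [ 3.3 -2.2 -3.6] 8.8 29.3 9.57
0.5 [-0.4 -1.7 -2.5] 8.6 29.4 9.95
0.6 [-6.6 -0.4  0.6] 8.6 29.5 10.32
0.7 [-11.7  -0.3   4.5] 8.3 29.8 10.71
0.8 [-16.9   1.7  11.4] 8.9 30.8 11.09
0.9 [-14.7   2.6  14.2] 8.4 31.7 11.47
1.0 [-9.2  0.9  9. ] 8.6 31.7 11.86
1.1 [-4.7  0.7  4.3] 8.3 31.8 12.24
1.2 [-3.1  0.1  1.3] 8.6 31.8 12.62
1.3 [-1.5  1.1  0.4] 8.5 31.6 13.01
1.4 [-1.5  2.2 -0.9] 9.1 31.9 13.75
1.5 [-0.9  1.9 -0.9] 8.8 31.5 14.48
1.6 [-0.8  3.  -0.7] 8.7 31.8 15.21
1.7 [ 0.4  3.2 -0.5] 8.5 31.8 15.93
1.8 [-0.   2.2 -0. ] 8.5 31.8 16.64
1.9 [ 0.4  2.9 -0.7] 8.2 32.1 17.34
2.0 [0.3 4.2 0.1] 8.5 32.6 18.03
```

View pics/s3.png

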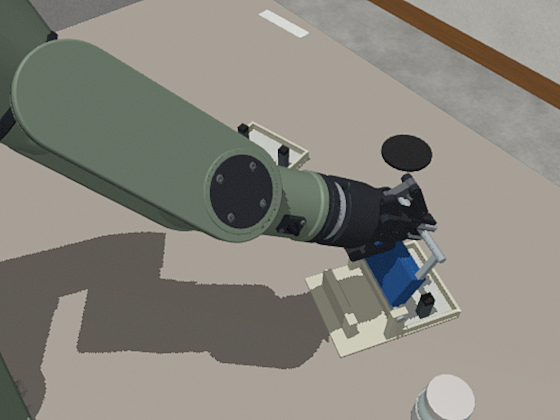

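The side view shows the mould past upright at about (400,270), with the bar in the fingers at (430,245). The forces are low, so I release here.

Run:
```python
from h import *
import json
b,th=json.load(open('bar.json'))
ctrl.gripper_to(42); s=sensors.read_state(); print(s['t'],s['grip_width'],np.round(s['force'],1))
p,R=tcp(b,th,2,1.0,back=30)
ctrl.move_l(p,R,vel=50)
ctrl.move_l(p+[0,0,60],R,vel=80)
s=sensors.read_state(); print(s['t'],np.round(s['force'],1),s['eef_pos'])
snap('side','s4'); snap('top','t4')
a=cv2.imread('pics/s4.png')[200:380,270:490]; c=cv2.imread('pics/t4.png')[130:280,320:450]
cv2.imwrite('pics/c4.png',np.hstack([cv2.resize(a,(440,360),interpolation=2),cv2.resize(c,(312,360),interpolation=2)]))
```

```text
18.5 41.989298609740054 [-0.2 -0.1  0.4]
20.575 [ 0.6 -0.9 -0.1] [ 558.66995828 -208.36470037  231.09771936]
```

View pics/c4.png

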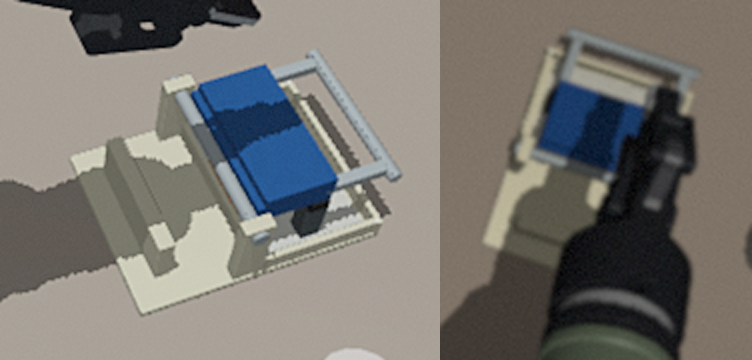

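The mould now lies turned over on its anvils in the side view, bar at the far side. The block underneath is not visible, so I need a low view under the hinge.

Run:
```python
from h import *
import json
b,th=json.load(open('bar.json'))
T=np.array(optics.camera_params('wrist')['T_tool_cam']); print(T.round(2))
K=optics.camera_params('wrist')['mtx']
xs=np.array([np.cos(th),np.sin(th),0]); ys=np.array([-np.sin(th),np.cos(th),0])
tgt=np.array([b[0],b[1],15])+141*xs     # block expected
im=cv2.imread('pics/s4.png'); h=cv2.cvtColor(im,cv2.COLOR_BGR2HSV); m=(cv2.inRange(h,(3,150,50),(18,255,255))>0); print('orange side',m.sum(),[x[:3] for x in np.nonzero(m)])
# candidate viewing poses: stand coords camera goal
for al in(.6,.8,1.0):
  for yaw in(-.5,-.25,0,.25):
    R=frame(th+yaw,al); Rc=R@T[:3,:3]
    for dist in(140,180,230):
        for off in(0,):
            # put target on the optical axis
            c=tgt-Rc[:,2]*dist; p=c-R@T[:3,3]
            q=ctrl.solve_ik(p,R)
            rel=c-tgt; 
            print(al,yaw,dist,'cam rel',np.round([rel@xs,rel@ys,rel[2]]),'tcp',p.round(0),None if q is None else np.round(q,1))
```

```text
[[-0.0000e+00 -9.6000e-01 -2.7000e-01  6.7480e+01]
 [ 1.0000e+00 -0.0000e+00 -0.0000e+00  3.0000e-02]
 [-0.0000e+00 -2.7000e-01  9.6000e-01 -1.4789e+02]
 [ 0.0000e+00  0.0000e+00  0.0000e+00  1.0000e+00]]
orange side 3555 [array([0, 0, 0]), array([369, 370, 371])]
0.6 -0.5 140 cam rel [-49.  70. 111.] tcp [ 559. -240.    4.] [-0.4  0.4  2.  -0.9  0.3  1.2]
0.6 -0.5 180 cam rel [-62.  90. 143.] tcp [ 552. -216.   36.] [-0.4  0.3  2.  -0.8  0.3  1.1]
0.6 -0.5 230 cam rel [-80. 115. 183.] tcp [ 544. -187.   76.] [-0.3  0.2  2.1 -0.7  0.4  1.1]
0.6 -0.25 140 cam rel [-64.  56. 111.] tcp [ 565. -243.    4.] [-0.5  0.4  2.  -0.2  0.1  0.2]
0.6 -0.25 180 cam rel [-83.  72. 143.] tcp [ 553. -222.   36.] [-0.5  0.3  2.1 -0.2  0.2  0.3]
0.6 -0.25 230 cam rel [-106.   91.  183.] tcp [ 538. -196.   76.] [-0.5  0.1  2.1 -0.2  0.3  0.3]
0.6 0 140 cam rel [-76.  38. 111.] tcp [ 573. -245.    4.] [-0.6  0.4  2.   0.8  0.2 -1.1]
0.6 0 180 cam rel [-98.  49. 143.] tcp [ 556. -227.   36.] [-0.6  0.3  2.1  0.7  0.3 -0.9]
0.6 0 230 cam rel [-125.   62.  183.] tcp [ 535. -206.   76.] [-0.6  0.1  2.1  0.5 
[... 1602 characters left out ...]
-0.25 140 cam rel [-100.   65.   73.] tcp [ 569. -245.    8.] None
1.0 -0.25 180 cam rel [-129.   83.   94.] tcp [ 547. -218.   29.] None
1.0 -0.25 230 cam rel [-165.  107.  120.] tcp [ 521. -185.   55.] None
1.0 0 140 cam rel [-113.   38.   73.] tcp [ 576. -246.    8.] None
1.0 0 180 cam rel [-146.   49.   94.] tcp [ 549. -225.   29.] None
1.0 0 230 cam rel [-186.   62.  120.] tcp [ 515. -199.   55.] None
1.0 0.25 140 cam rel [-119.    9.   73.] tcp [ 584. -245.    8.] [-0.8  0.6  2.1  2.1  0.7 -2.7]
1.0 0.25 180 cam rel [-153.   11.   94.] tcp [ 553. -231.   29.] [-0.9  0.5  2.2  2.   0.7 -2.6]
1.0 0.25 230 cam rel [-196.   14.  120.] tcp [ 513. -214.   55.] [-0.9  0.3  2.3  1.9  0.7 -2.6]
```

Run:
```python
from h import *
import json
b,th=json.load(open('bar.json'))
T=np.array(optics.camera_params('wrist')['T_tool_cam'])
xs=np.array([np.cos(th),np.sin(th),0]); tgt=np.array([b[0],b[1],30])+141*xs
q0=np.array(sensors.read_state()['q']); best=None
for al in(1.0,.9,.8):
  for yaw in(.1,.25,.4,0):
    for dist in(300,280):
      R=frame(th+yaw,al); p=tgt-(R@T[:3,:3])[:,2]*dist-R@T[:3,3]; q=ctrl.solve_ik(p,R)
      if q is not None and best is None and np.abs(np.array(q)-q0).max()<1.5: best=(al,yaw,dist,p,R,q)
print(best[:4],np.round(best[5],2),q0.round(2))
ctrl.move_ptp(best[3],best[4]); im,d,s=snap('wrist','w5'); print(s['t'],np.round(s['force'],1))
cv2.imwrite('pics/w5s.png',cv2.resize(cv2.imread('pics/w5.png'),(800,600)))
```

```text
(1.0, 0.25, 280, array([ 474.09531226, -197.68912743,   95.7013319 ])) [-1.03  0.12  2.43  1.71  0.77 -2.42] [-0.65 -0.16  2.25  1.28  0.28 -1.44]
21.6 [ 0.5  0.3 -0.4]
```

View pics/w5s.png

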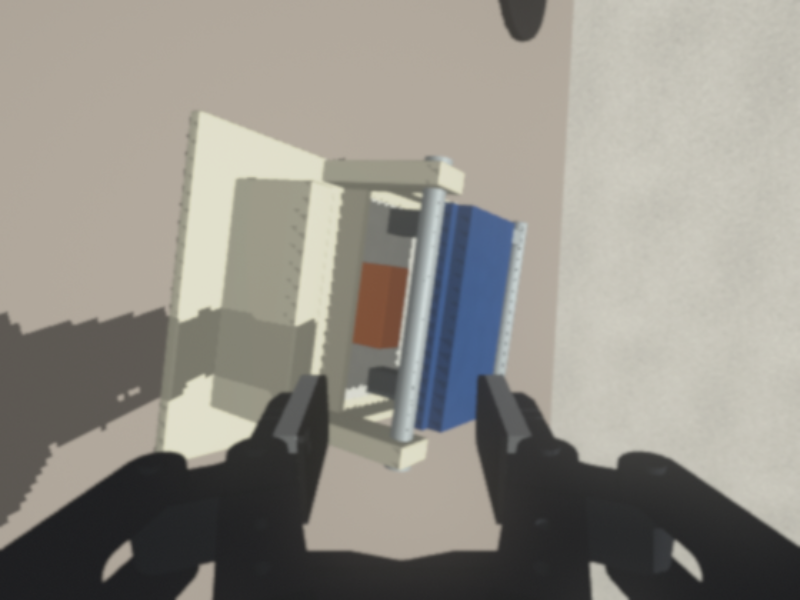

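The view under the hinge shows the block at (380,305) on the pan floor side, next to the anvils. I'll confirm its height by depth and hand in only if it lies on the floor.

Run:
```python
from h import *
d=np.load('pics/w5.npy'); s=sensors.read_state(); h=cv2.cvtColor(cv2.imread('pics/w5.png'),cv2.COLOR_BGR2HSV)
m=cv2.inRange(h,(0,120,60),(20,255,255))>0; m=cv2.erode(m.astype(np.uint8),np.ones((3,3)))>0; m[:,:240]=0;m[:,300:]=0
v,u=np.nonzero(m); P=world('wrist',d,u,v,s); z=np.percentile(P[:,2],[2,50,98]); print(len(P),z.round(1),P.mean(0).round(1))
if z[2]<32:
    p=np.array(s['eef_pos']); ctrl.move_l(p+[0,0,20],vel=60); ctrl.hold(.3); print(ctrl.finish_job(), sensors.read_state()['t'])
```

```text
1462 [23.  34.  37.9] [ 553.2 -206.3   32.9]
```

Run:
```python
from h import *
import json
b,th=json.load(open('bar.json')); xs=np.array([np.cos(th),np.sin(th),0]); ys=np.array([-np.sin(th),np.cos(th),0])
h0=np.array([b[0],b[1],0])+105*xs
d=np.load('pics/w5.npy'); s=sensors.read_state(); k=.7
pts={'rod':(424,280),'rod2':(412,370),'blkL':(366,300),'blkM':(380,300),'blkedge':(385,300),'blkR':(397,300),'floor':(385,250),'floorlow':(365,370),'plate':(215,200),'counter':(120,200),'cheek':(385,172),'anvil':(402,222),'mouldback':(480,300),'lip':(350,260),'lipleft':(335,260),'counter2':(480,120)}
P=world('wrist',d,[int(u*k) for u,_ in pts.values()],[int(v*k) for _,v in pts.values()],s)
for n,p in zip(pts,P): q=p-h0; print(n,np.round([q@xs,q@ys,p[2]],1))
print(np.unique(P.round(0)).size)
```

```text
rod [-3.4 15.4 63.6]
rod2 [ -3.6 -23.1  64.2]
blkL [10.8  1.9 25.8]
blkM [10.7  3.1 34. ]
blkedge [10.2  3.4 36.7]
blkR [20.   3.7 36.9]
floor [46.3 28.3  8.7]
floorlow [ 43.4 -39.    8. ]
plate [-68.5  34.6   8. ]
counter [-100.6   28.4    2.3]
cheek [-11.3  58.8  42.2]
anvil [47.4 44.7 16.7]
mouldback [32.3  9.5 75.3]
lip [ 6.1 19.8 16. ]
lipleft [ 6.2 18.9  7.3]
counter2 [158.9 134.    0.7]
39
```

The scene calibrates well here: pan floor 8 mm, rod 64 mm. The block's near face is vertical at x = 10.7 and its flat top is at 37 mm, which is 7 + 30. It has dropped out and stands on its edge on the pan floor, clear of the mould's underside at 50 mm.

Run:
```python
from h import *
s=sensors.read_state(); ctrl.move_l(np.array(s['eef_pos'])+[0,0,25],vel=60); ctrl.hold(.3)
print(sensors.read_state()['t'],ctrl.finish_job())
```

```text
the job is handed in; nothing more can be done
22.525 None
```

The job is handed in at 22.5 s: the blue mould lies turned over on its anvils, the block dropped out and stands on its edge in the pan, and the robot did not touch the grey mould.

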